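# Hold open the cover of a test box whose slide catch may be locked

### The job

I need the aluminium cover of the grey test box held up so that I can reach the circuit board inside. The box has an unmarked slide catch that may or may not be holding the cover, and nothing shows which way locks it: before touching the catch, tug the cover up by its T-handle to find out, and if it is caught slide the catch all the way across. Then lift the cover to about 45 degrees and finish still holding it there, without pushing the other things on the bench about.

Things in the scene. Friction and masses are not known exactly. Their poses are not given: they have to be found in the camera images.
- tester: grey open-topped metal test box, fixed to the bench: case 200 (x) x 240 (y) x 80 mm high, walls 5 mm. Origin at the centre of its underside, on the bench. Its own x points from its front (catch side, nearer the robot) to its back (hinge side), y to the left. In front of the case stands the catch housing, a solid block at x = -112 to -150 mm, y = -65 to 65 mm, 85 mm high, level with the cover's top.
- cover (a joint): angle of the flat aluminium cover (212 x 240 x 5 mm, 0.3 to 0.65 kg), hinged along the top back edge of the box (axis along y): 0 shut, grows as the front edge rises, up to 1.6. Below about 85 degrees it falls shut when let go; 2 to 5 N at the handle lifts it. When caught it lifts only about 0.03 rad (5 mm at the handle) and then stops dead against the hidden catch.
- cover_handle (a point): centre of the T-handle's bar on the cover: a black round bar along y, 40 mm long, 18 mm in diameter, flat ends, on a 10 mm thick stem in its middle. It moves with the cover; with the cover shut it is at x = -70, y = 0, z = 125 mm in the box frame (40 mm above the cover's top face). Gripped by its two flat ends the bar can turn between the fingers as the cover swings.
- cover_hinge (a point): middle of the cover's hinge line, fixed on the box: x = 100, y = 0, z = 80 mm in the box frame.
- catch (a joint): travel of the slide catch along the box's +y (m): 0 at its right-hand stop, 0.036 at its left-hand stop. It starts within 3 mm of the right-hand stop. About 1.5 N moves it and it stays where it is left. On some boxes the cover is locked with the catch at the right, on others with it at the left (a hook hidden under the cover's front lip); at the other stop the cover is free. Slide it only while the cover is down.
- catch_tab (a point): centre of the catch's upright black tab, 14 (x) x 12 (y) x 34 mm high, standing on top of the catch housing (its foot is 86 mm and its top 120 mm above the bench); it moves with the catch. At x = -131 mm in the box frame; y = -18 mm at the right stop, +18 mm at the left stop.
- meter: bystander: grey hand-held multimeter lying on the bench to the left of the box, 150 x 75 x 34 mm; origin at the centre of its underside
- driver: bystander: screwdriver about 180 mm long lying to the right of the box; origin at its underside
- spool: bystander: solder spool standing behind the box, 56 mm in diameter, 42 mm high; origin at the centre of its underside

How it is judged:
On the way, in this order (a step that is already met when the one before it is completed fails the run):
1. the fingers tug the cover up off its seat while the catch is still where it was found (value of joint cover above 0.012 rad and value of joint catch below 0.012 m and contact force between the fingers and cover above 0.5 N), for 0.1 s.
2. the cover is lifted open by the fingers, past 0.5 rad (value of joint cover above 0.5 rad and contact force between the fingers and cover above 0.5 N), for 0.2 s.
At the end, for the whole second after the job is handed in: The cover stands still between 0.6 and 1.0 rad (34 to 57 degrees) open, carried by the robot's fingers (more than 0.5 N between fingers and cover), and the multimeter, screwdriver and spool are within 40 mm of where they lay (value of joint cover between 0.6 and 1 rad and velocity of joint cover between -0.1 and 0.1 rad/s and contact force between the fingers and cover above 0.5 N and distance of each of meter, driver, spool from where it was at the start of the episode below 0.04 m); the arm keeps its last pose, push and grip.
It fails at once if the hand-held multimeter is pushed more than 40 mm (distance of meter from where it was at the start of the episode above 0.04 m).
It fails at once if the screwdriver is pushed more than 40 mm (distance of driver from where it was at the start of the episode above 0.04 m).
It fails at once if the solder spool is pushed more than 40 mm (distance of spool from where it was at the start of the episode above 0.04 m).
It also fails if it takes over 58 s, if anything falls off the work surface, if the arm or the gripper's body presses on something with over 40 N, if the wrist force passes 120 N, or if a joint passes its speed limit or range.

### The arm

A 6-joint arm with a two-finger parallel gripper is mounted at the origin on the work surface. World frame = base frame: x ahead of the robot, y to its left, z up, the work surface at z = 0. Lengths are in m, angles in rad, forces in N, time in s.
With the tool pointing down it reaches from about 0.35 to 1 m from the base axis. Payload 7.1 kg.
Tool frame: the origin (TCP) lies between the finger pads; the fingertips stand 11 mm ahead of it and the grasp point (between the pads) lies 8 mm behind it; z points along the fingers, y is the line along which they close (so a half turn about z gives the same grasp; the last joint's range is limited). The gripper opens to 85 mm and grips with 20 to 120 N. Pads are 22 mm wide; open, the fingers measure 114 mm over their backs; the gripper's body (76 mm by 85 mm) begins 54 mm behind the grasp point. The pads swing forward as they close: fully open they stand 13 mm farther back than shut.
Start: joints at [1.263, 0.423, 1.63, -0, 1.089, -0.019], TCP at [0.178, 0.599, 0.242] pointing down, gripper open.
Joint ranges: [-3, 3], [-0.9, 2.11], [0.09, 2.58], [-1.31, 4.45], [0.11, 2.69], [-2.54, 2.54]. Speed limits (rad/s): [2.39, 2.39, 3.01, 3.14, 3.14, 3.14].

### API

Orientations are given as [roll, pitch, yaw] about the fixed x, y, z axes, in that order (R = Rz(yaw) Ry(pitch) Rx(roll)).
In Python, from bench import readout, imaging, ctrl gives the robot as it stands.
- The arm moves only by the tool apply_moves, never from a script. Its argument "series" is text: rows parted by semicolons, each of 4 numbers parted by spaces: the shift along the tool's x, y, z normalised to -1 to 1, where 1 is 15 cm, then the turn about the tool's z normalised to -1 to 1, where 1 is 360 degrees. In form: tx ty tz twist; .... A call has 1 to 10 rows; each row is the pose to reach, as a shift and turn from the pose commanded when the call began, along the tool's axes at that moment, turning the shorter way round; what a row does not reach only later rows make up. A row lasts 1/8 s, in which the tool goes at most 62.5 mm and 10.7 degrees, less where a joint would pass 70% of its speed; a pose out of reach is approached as far as the arm can. A call with a number of a shift or a turn outside -1 to 1 is refused whole. A call with a gripper value outside its range is refused whole. "hand" is the finger opening in mm, from 0 to 85.4, set as the call begins (left out, the last holds). The fingers move at their own pace and stop on an object; the grip force is fixed at half the most. Time passes only in rows, so rows that repeat a pose let the fingers close. It gives the time, the measured TCP pose, the force, the opening and the grip force at its end, in the units of the state.
- readout.get_obs(): the state, without advancing time (a new reading comes with each control period).
- imaging.grab_frame(name): name is "side" or "top"; returns (picture, depth): 384x512x3 uint8, red, green, blue; 384x512 float32, m along the optical axis (not along the pixel's ray), 0 where there is no reading.
- imaging.camera_info(name): a dict with "fx", "fy", "cx", "cy" (pixels), "k1" (the pictures are not rectified: a ray, as slopes to the right and down, at radius r is drawn at 1 + k1 r^2 times it, then the intrinsics apply), "rvec" (rotation vector, rad) and "tvec" (3), from world to camera coordinates, as OpenCV has them. Camera axes: x right, y down, z forward; pixel columns grow to the right and rows downward; lengths in m; the calibration is good to about 2 mm. A picture is of the moment at which its call begins. camera_info takes no time and is no camera call.
- ctrl.job_done(): hands the job in; it is judged then, once.
The state is a dict: "time": time; "joints": joint angles; "joint_vel": joint speeds; "tau": joint torques, N m; "eef_pos": TCP position; "tool_rot": TCP orientation; "ft_force": force on the tool from outside, world axes, zero at the start; "torque": the same for the moment, N m; "width": finger opening in m; "grasp_force": force on a finger pad.
Only numpy, scipy, OpenCV 4.12 (cv2) and the standard library are available. Lean on these libraries where they do the work, as an engineer would, in place of code of your own. Each camera call takes 0.05 s, during which the arm holds its last target. There are 200 camera calls.

## Working session

There is one attempt and no reset: what is moved stays moved. The work goes in short steps, Python scripts to look and compute and a tool call to move; the robot and the scene stay as the last step left them, time stands still between calls to the robot, and variables do not carry over. Pictures are saved under pics/ and viewed, at most 10 in all, crops included, and the job is handed in when it is done.

Besides the shell and the picture viewer there is one more tool, called after ">>>" in YAML: its name, and indented under it one key for each argument. apply_moves: Moves the arm, as the interface text tells. Scaled input: -1 to 1 covers 15 cm each way for a shift and 360 degrees each way for a turn. Its arguments: {"type":"object","properties":{"series":{"type":"string"},"hand":{"type":"number"}},"required":["series"]}

```bash
ls; mkdir -p pics
cat > h.py <<'E'
import numpy as np, cv2
from bench import readout, imaging, ctrl
from scipy.spatial.transform import Rotation as Ro
def cam(n):
    c=imaging.camera_info(n); R=cv2.Rodrigues(np.array(c["rvec"],float))[0]; return c,R,np.array(c["tvec"],float).ravel()
def world(n,d):
    "HxWx3 world points"
    c,R,t=cam(n); h,w=d.shape
    u,v=np.meshgrid(np.arange(w),np.arange(h)); 
    K=np.array([[c["fx"],0,c["cx"]],[0,c["fy"],c["cy"]],[0,0,1.]])
    p=cv2.undistortPoints(np.stack([u,v],-1).reshape(-1,1,2).astype(float),K,np.array([c["k1"],0,0,0,0.])).reshape(h,w,2)
    P=np.dstack([p*d[...,None],d]); return (P-t)@R
E
python3 - <<'E'
from h import *
for n in("top","side"):
    p,d=imaging.grab_frame(n); cv2.imwrite(f"pics/{n}0.png",p[...,::-1]); np.savez(f"{n}0.npz",p=p,d=d)
    c,R,t=cam(n); print(n,c,-R.T@t)
print(readout.get_obs())
E
```

```text
pics
top {'fx': 471.2668163812861, 'fy': 471.2668163812861, 'cx': 259.5076439801527, 'cy': 197.04874071361368, 'k1': 0.03545048357292686, 'rvec': array([ 2.15999919, -2.11616104,  0.20854979]), 'tvec': array([0.01099324, 0.6300334 , 1.2030833 ])} [0.40973277 0.04550161 1.29403285]
side {'fx': 381.94113421398373, 'fy': 381.94113421398373, 'cx': 253.25403355109802, 'cy': 200.35499662632662, 'k1': -0.11245666828391805, 'rvec': array([ 2.37070641, -0.22624293,  0.07474564]), 'tvec': array([-0.61744412,  0.18754549,  0.93117326])} [ 0.52231599 -0.61362456  0.79633228]
{'time': 0.1, 'joints': array([ 1.26302582e+00,  4.23764324e-01,  1.63059307e+00,  2.47763389e-05,
        1.08859558e+00, -1.89774377e-02]), 'joint_vel': array([-0.00030915, -0.00072982, -0.00099786, -0.00078278, -0.00051484,
        0.00156856]), 'tau': array([ 4.90039620e-04, -5.58427978e+01, -2.82444084e+01,  3.99406520e-05,
        2.96403043e-03,  2.20054989e-05]), 'eef_pos': array([0.17781172, 0.59868669, 0.24163153]), 'tool_rot': array([-3.14023299e+00, -4.77455200e-05,  2.85278805e+00]), 'ft_force': array([ 0.52836118,  0.35435363, -1.35569969]), 'torque': array([-0.00979384, -0.03484843, -0.03574431]), 'grasp_force': 0.0, 'width': 0.08523224061668117}
```

View pics/top0.png

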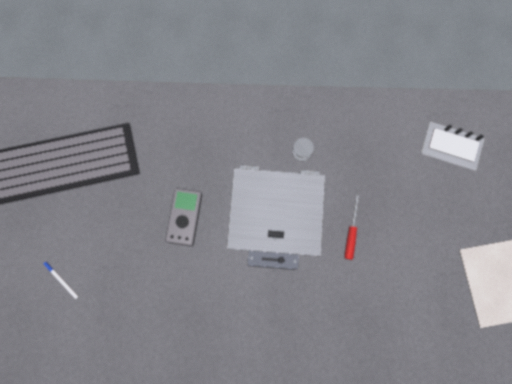

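View pics/side0.png

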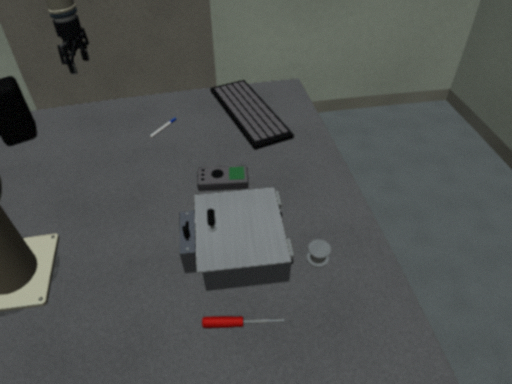

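The top view shows the cover, with its T-handle at about (276,234) and the tab at about (281,260). The meter is at (184,217), the driver at (352,230) and the spool at (303,149).

Run:
```python
from h import *
z=np.load("top0.npz"); W=world("top",z["d"]); p=z["p"]
img=p[140:290,150:370]; cv2.imwrite("pics/topc.png",cv2.resize(img[...,::-1],None,fx=3.6,fy=3.6,interpolation=cv2.INTER_CUBIC))
v,u=np.mgrid[:384,:512]; reg=(u>215)&(u<340)&(v>155)&(v<275)
m=reg&(abs(W[...,2]-.085)<.008); m=cv2.morphologyEx(m.astype(np.uint8),cv2.MORPH_OPEN,np.ones((5,5)))
# cover only: bright
g=p.mean(-1); mc=(m>0)&(g>120)
r=cv2.minAreaRect((W[mc][:,:2]*1000).astype(np.float32)); print("cover",r,cv2.boxPoints(r).round(), W[mc][:,2].mean())
for n in("top","side"):
    z=np.load(f"{n}0.npz"); W=world(n,z["d"]); 
    c=np.array([.0,.0]); 
    hi=(W[...,2]>.1)&(W[...,2]<.145)&(W[...,0]>.35)&(W[...,0]<.75)&(abs(W[...,1])<.15)
    k,l,s,ce=cv2.connectedComponentsWithStats(hi.astype(np.uint8))
    for i in range(1,k):
        if s[i,4]>5:
            q=W[l==i]; print(n,ce[i].round(1),s[i,4],"mean",q.mean(0).round(4),"min",q.min(0).round(3),"max",q.max(0).round(3))
```

```text
cover ((574.563232421875, -19.168601989746094), (240.05303955078125, 259.4303894042969), 86.75425720214844) [[ 438. -132.]
 [ 697. -146.]
 [ 711.   93.]
 [ 452.  108.]] 0.08443107654493552
top [275.6 234.3] 115 mean [ 0.5234 -0.0162  0.1316] min [ 0.515 -0.035  0.121] max [0.533 0.003 0.139]
top [280.7 259.6] 30 mean [ 0.4623 -0.0303  0.1182] min [ 0.456 -0.036  0.106] max [ 0.469 -0.024  0.127]
side [210.7 217. ] 127 mean [ 0.5253 -0.0216  0.1305] min [ 0.516 -0.039  0.1  ] max [0.535 0.002 0.138]
side [185.5 230.1] 58 mean [ 0.4633 -0.0354  0.1135] min [ 0.456 -0.04   0.1  ] max [ 0.47  -0.026  0.123]
```

View pics/topc.png

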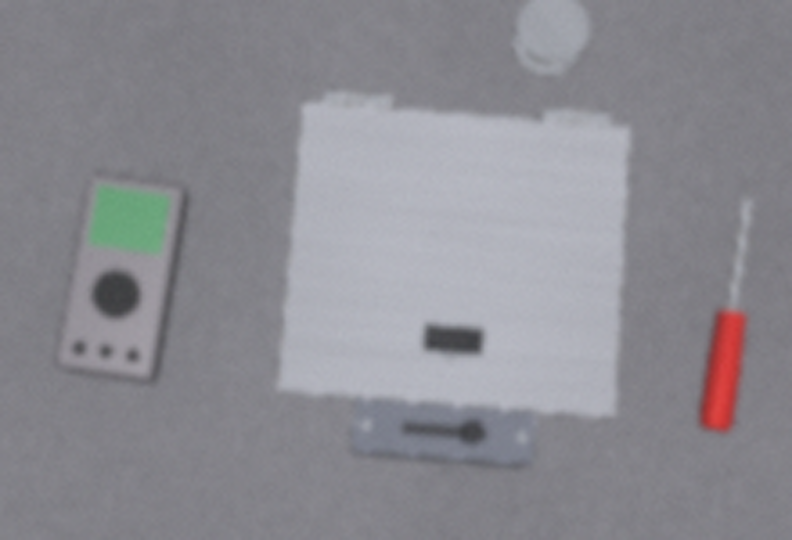

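>>> apply_moves:
  series: "-0.84 -0.82 0 0; -0.84 -0.82 0 0; -0.84 -0.82 0 0; -0.84 -0.82 0 0"
  hand: 85

```text
time: 0.6
eef_pos: [0.2646, 0.4424, 0.242]
tool_rot: [-3.14, -0.0, 2.849]
ft_force: [0.2, 0.4, 0.6]
width: 0.0847
grasp_force: 0.0
```

>>> apply_moves:
  series: "-0.84 -0.82 0 0; -0.84 -0.82 0 0; -0.84 -0.82 0 0; -0.84 -0.82 0 0"

```text
time: 1.1
eef_pos: [0.3506, 0.2899, 0.2423]
tool_rot: [-3.141, 0.0, 2.849]
ft_force: [0.3, 0.2, -0.5]
width: 0.0851
grasp_force: 0.0
```

>>> apply_moves:
  series: "-0.84 -0.82 0 0; -0.84 -0.82 0 0; -0.84 -0.82 0 0; -0.84 -0.82 0 0"

```text
time: 1.6
eef_pos: [0.4369, 0.1368, 0.2424]
tool_rot: [3.141, 0.001, 2.849]
ft_force: [0.3, -0.2, 0.2]
width: 0.0851
grasp_force: 0.0
```

>>> apply_moves:
  series: "-0.85 -0.81 0 -0.037; -0.85 -0.81 0 -0.037; -0.85 -0.81 0 -0.037; -0.85 -0.81 0 -0.037; -0.85 -0.81 0 -0.037; -0.85 -0.81 0 -0.037"

```text
time: 2.35
eef_pos: [0.5222, -0.0131, 0.2421]
tool_rot: [3.141, -0.001, 3.088]
ft_force: [0.3, -0.3, -0.6]
width: 0.085
grasp_force: 0.0
```

>>> apply_moves:
  series: "-0.015 -0.023 0.3 0; -0.015 -0.023 0.6 0; -0.015 -0.023 0.82 0; -0.015 -0.023 0.82 0; -0.015 -0.023 0.82 0"

```text
time: 2.98
eef_pos: [0.5255, -0.0178, 0.1205]
tool_rot: [3.142, 0.001, 3.086]
ft_force: [0.4, 0.6, 0.7]
width: 0.0851
grasp_force: 0.0
```

Run:
```python
from h import *
a=[]
for n,(r0,r1,c0,c1) in dict(side=(150,290,130,330)).items():
    p,d=imaging.grab_frame(n); cv2.imwrite("pics/a1.png",cv2.resize(p[r0:r1,c0:c1,::-1],None,fx=4,fy=4,interpolation=cv2.INTER_CUBIC))
o=readout.get_obs(); print(o["eef_pos"],o["ft_force"])
```

```text
[ 0.52589614 -0.01808464  0.12086746] [0.23395224 0.38359928 0.68488445]
```

View pics/a1.png

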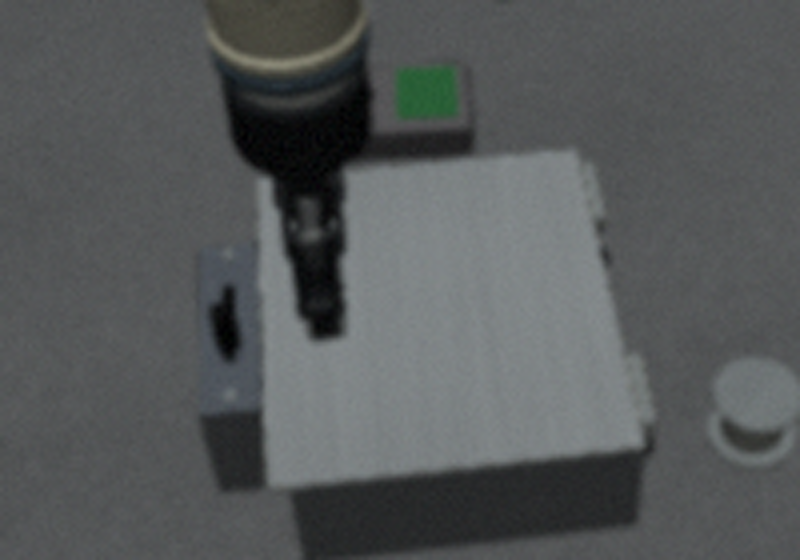

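The near finger, at crop (325,330), hides the handle, and the tab is clear at (225,325). I'll close on the bar.

>>> apply_moves:
  series: "0 0 0.02 0; 0 0 0.02 0; 0 0 0.02 0; 0 0 0.02 0; 0 0 0.02 0; 0 0 0.02 0; 0 0 0.02 0; 0 0 0.02 0"
  hand: 25

```text
time: 4.03
eef_pos: [0.5253, -0.0162, 0.1177]
tool_rot: [3.138, 0.001, 3.084]
ft_force: [-3.5, 16.6, 13.1]
width: 0.0393
grasp_force: 59.9
```

>>> apply_moves:
  series: "0 0 -0.013 0; 0 0 -0.027 0; 0 0 -0.027 0; 0 0 -0.027 0"

```text
time: 4.53
eef_pos: [0.5259, -0.0162, 0.1204]
tool_rot: [3.138, 0.002, 3.084]
ft_force: [5.5, 15.9, -6.8]
width: 0.0386
grasp_force: 61.0
```

>>> apply_moves:
  series: "0 0 -0.013 0; 0 0 -0.02 0; 0 0 -0.02 0; 0 0 -0.02 0"

```text
time: 5.03
eef_pos: [0.5268, -0.0163, 0.1234]
tool_rot: [3.138, 0.004, 3.084]
ft_force: [9.0, 15.8, -7.4]
width: 0.0386
grasp_force: 61.4
```

>>> apply_moves:
  series: "0 0 -0.013 0; 0 0 -0.02 0; 0 0 -0.02 0; 0 0 -0.02 0"

```text
time: 5.52
eef_pos: [0.5277, -0.0163, 0.1266]
tool_rot: [3.138, 0.005, 3.084]
ft_force: [11.8, 15.6, -10.7]
width: 0.0392
grasp_force: 61.6
```

The handle came up 9 mm and moved 2.4 mm back, with only about 10 N and no hard stop. That matches the hinge arc, so the cover is free and the catch can stay where it is. I'll lift along the arc and check partway.

>>> apply_moves:
  series: "-0.02 0 -0.02 0; -0.041 0 -0.059 0; -0.069 0 -0.125 0; -0.106 0 -0.198 0; -0.147 0 -0.269 0; -0.195 0 -0.336 0; -0.245 0 -0.399 0; -0.245 0 -0.399 0"

```text
time: 6.52
eef_pos: [0.5606, -0.0182, 0.1856]
tool_rot: [3.138, -0.003, 3.085]
ft_force: [-1.0, 12.6, -7.6]
width: 0.0388
grasp_force: 61.8
```

>>> apply_moves:
  series: "-0.043 0 -0.047 0; -0.086 0 -0.089 0; -0.133 0 -0.13 0; -0.18 0 -0.168 0; -0.25 0 -0.215 0; -0.316 0 -0.258 0; -0.316 0 -0.258 0; -0.316 0 -0.258 0; -0.316 0 -0.258 0; -0.316 0 -0.258 0"

```text
time: 7.78
eef_pos: [0.6065, -0.0208, 0.2235]
tool_rot: [3.138, -0.006, 3.085]
ft_force: [-4.2, 10.7, -4.6]
width: 0.0388
grasp_force: 62.0
```

Run:
```python
from h import *
p,d=imaging.grab_frame("side"); cv2.imwrite("pics/a2.png",cv2.resize(p[100:300,130:370,::-1],None,fx=3,fy=3,interpolation=cv2.INTER_CUBIC))
W=world("side",d); m=(W[...,2]>.09)&(W[...,2]<.26)&(W[...,0]>.5)&(W[...,0]<.75)&(p.mean(-1)>75)&(W[...,1]<-.05)&(W[...,1]>-.13)
q=W[m]; print(len(q)); print("angle",np.arctan(-np.polyfit(q[:,0],q[:,2],1)[0]))
o=readout.get_obs(); print(o["eef_pos"],o["ft_force"],o["joint_vel"].round(3))
```

```text
1830
angle 0.7471394978345003
[ 0.60654283 -0.02085966  0.22347739] [-3.25331893 12.68688599 -4.35817297] [-0.001 -0.001 -0.     0.001  0.     0.001]
```

View pics/a2.png

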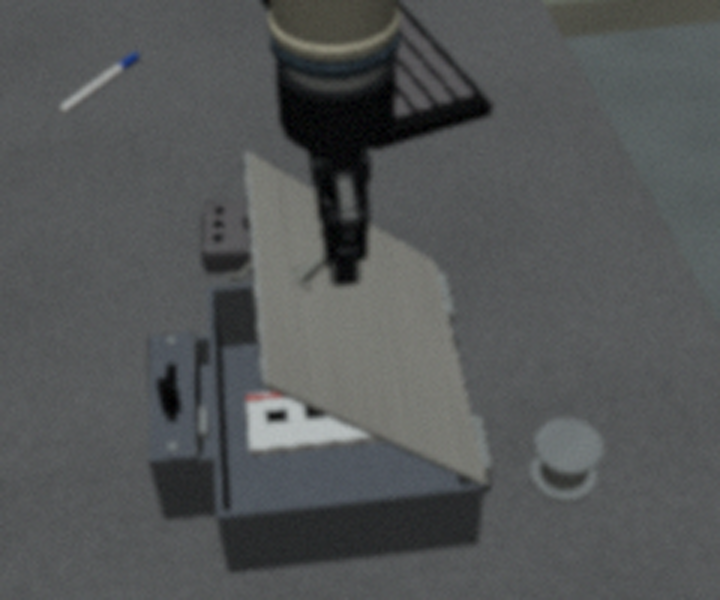

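The cover is held open at about 0.75–0.8 rad, with the fingers on the handle at crop (345,265). The board is exposed, the catch is untouched and the arm is still, so I'm handing it in.

```bash
python3 -c "
from bench import ctrl; print(ctrl.job_done())"
```

```text
the job is handed in; nothing more can be done
None
```

The tug showed the cover was free, so I left the catch alone; I lifted the cover to about 45 degrees (measured 0.75 rad), handed in still holding it by the T-handle, and saw no sign of the bench items being pushed.

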